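Shim a rocking bench scale

TASK

The bench scale rocks from side to side because its two feet do not reach the bench. Push one of the two flat metal shims fully under the foot that is up in the air, gently rock the scale over so that this foot comes down on its shim, then push the other shim fully under the other foot, so that the scale stands nearly level and no longer rocks. Leave everything else on the bench where it is.

Things in the scene. Friction and masses are not known exactly. Their poses are not given: they have to be found in the camera images.
- keel: fixed steel keel bar of the bench scale, 170 x 12 x 22 mm, under the scale's middle; it cannot slide. Origin on the bench under the scale's centre; x points from the scale's front (display, on the robot's side) to its rear, y to its left, z up. The scale rocks sideways about this x axis; only the keel and, when down, a foot touch the bench.
- pan (a point): centre of the steel pan's top (145 x 175 mm) of the bench scale, at (25, 0, 64.5) mm in the keel's frame when level. The grey housing below is 200 (x) x 160 (y) mm about the keel's origin, its underside 24 mm above the bench when level.
- scale (a joint): rocking angle, rad, -0.1 to 0.1: positive = left side (+y) up, right foot down on the bench; negative = right side up; 0 = level. Top-heavy: it falls to the side it is past 0 towards and stays. 2 to 3 N down on the raised nut rocks it over; onto a shim it rests about 0.017 past level (that foot 10 mm up, the other 14). With both shims in it moves within +-0.017
- foot_left (a point): centre of the underside of the scale's left foot, a steel disc 20 mm across, at (-80, 120) mm in the keel's frame; 12 mm above the bench when level, 24 mm when raised, touching the bench when down
- foot_right (a point): the same for the right foot, at (-80, -120) mm in the keel's frame
- nut_left (a point): centre of the flat top of the nut (24 mm across, 6 mm high) over the left foot, 30 mm above the foot's underside; a place to press that side down. It sits on a flat aluminium lug that sticks out of the housing's side: x from -98 to -62 mm, y out to 140 mm in the keel's frame, 26 to 36 mm high when level
- nut_right (a point): the same for the right foot
- shim_a: flat grey steel-finish metal plate 120 (x) x 90 (y) x 10 (z) mm, 0.28 kg, too wide to grip, lying loose on the bench in front of the scale on the left. Origin at the centre of its underside. The two shims are alike; either may go under either foot
- shim_b: a plate just like shim_a, lying in front of the scale on the right
- weight: bystander: steel calibration weight with a knob, 38 mm across, 70 mm high, standing in front of the scale between the shims; origin at the centre of its underside
- weight_big: bystander: larger steel calibration weight, 46 mm across, 80 mm high, right of the scale; origin as before
- bottle: bystander: white plastic bottle, 66 mm across, 170 mm high, left of the scale; origin as before
- beaker: bystander: glass beaker, 76 mm across, 95 mm high, right of the scale; origin as before
- jar: bystander: amber jar, 64 mm across, 85 mm high, left of the scale towards the rear; origin as before
- screwdriver: bystander: screwdriver 200 mm long, lying far to the right
- tipbox: bystander: grey box 120 x 85 x 55 mm, far to the left; origin as before

How it is judged:
By the outcome, as a careful person would: the job done as asked, in the order asked, and still so for the second after the job is handed in, with the robot touching nothing.
It also fails if it takes over 72 s, if anything falls off the work surface, if the arm or the gripper's body presses on something with over 40 N, if the wrist force passes 120 N, or if a joint passes its speed limit or range.

ROBOT

A 6-joint arm with a two-finger parallel gripper is mounted at the origin on the work surface. World frame = base frame: x ahead of the robot, y to its left, z up, the work surface at z = 0. Lengths are in mm, angles in degrees, forces in N, time in s.
With the tool pointing down it reaches from about 150 to 775 mm from the base axis. Payload 6.1 kg.
Tool frame: the origin (TCP) lies at the very end of the fingers, on their centre line; the grasp point (between the pads) lies 19 mm behind it (grip_point_offset is the distance from the TCP to the grasp point, in mm); z points along the fingers, y is the direction in which the jaws open and shut (so a half turn about z gives the same grasp; the last joint's range is limited). The gripper opens to 85 mm and grips with 20 to 120 N. Pads are 22 mm wide; open, the fingers measure 114 mm over their backs; the gripper's body (76 mm by 85 mm) begins 54 mm behind the grasp point. The pads swing forward as they close: fully open they stand 13 mm farther back than shut.
Start: joints at [75.63, 7.208, -2.269, 80.523, 0, 90], TCP at [130.288, 508.56, 231.295] pointing down, gripper open.
Joint ranges: [-155.77, 155.77], [-54.66, 111.73], [-72.52, 77.12], [-102.08, 115.82], [-83.92, 84.16], [-180, 180]. Speed limits (degrees/s): [136.94, 136.94, 172.46, 180, 180, 180].

INTERFACE

Orientations are given as [roll, pitch, yaw] about the fixed x, y, z axes, in that order (R = Rz(yaw) Ry(pitch) Rx(roll)).
In Python, from bench import get_state, capture, sign_off, grip_point_offset gives the robot as it stands.
- The arm moves only by the shell command python3 -m creep 'ROWS' [FORCE]. ROWS is JSON, a list of rows, each an object with "offset": the shift along the tool's x, y, z in cm, a list of three; "dr": the turn, a rotation vector about the tool's x, y, z in degrees, a list of three; "grip": the opening, from 0 (shut) to 1 (fully open). A call has 1 to 12 rows; each row shifts and turns the commanded pose from where the row before left it, along the tool's axes as they then stand; what a row does not reach is not made up. A row lasts 1/8 s, in which the tool goes at most 62.5 mm and 10.7 degrees, less where a joint would pass 70% of its speed; a pose out of reach is approached as far as the arm can. A call with a gripper value outside its range is refused whole. The fingers move at their own pace and stop on an object; FORCE is the grip in N (left out, the last holds). Time passes only in rows, so rows that do not move let the fingers close. It gives the time, the measured TCP pose, the force and the opening at its end, in the units of the state.
- get_state(): the state, without advancing time (a new reading comes with each control period).
- capture(name): name is "side" or "top" or "wrist"; returns a dict with "image" (480x640x3 uint8, red, green, blue), "camera_matrix" (3x3 intrinsics, pixels), "world_from_camera" (4x4, takes a point from camera to world coordinates). Camera axes: x right, y down, z forward; pixel columns grow to the right and rows downward; lengths in mm; the calibration is good to about 2 mm. A picture is of the moment at which its call begins. There is no depth.
- sign_off(): hands the job in, once; it reports no verdict.
The state is a dict: "t": time; "qpos": joint angles; "qd": joint speeds; "joint_torque": joint torques, N m; "position": TCP position; "eef_rot": TCP orientation; "ft_force": force on the tool from outside, world axes, zero at the start; "torque": the same for the moment, N m; "width": finger opening in mm.
Only numpy, scipy, OpenCV 4.12 (cv2) and the standard library are available. Lean on these libraries where they do the work, as an engineer would, in place of code of your own. Each camera call takes 0.05 s, during which the arm holds its last target. There are 200 camera calls.

## Working session

There is one attempt and no reset: what is moved stays moved. The work goes in short steps, Python scripts to look and compute and a shell command to move; the robot and the scene stay as the last step left them, time stands still between calls to the robot, and variables do not carry over. Pictures are saved under pics/ and viewed, about 8 in all and at most 12, crops included, and the job is handed in when it is done.

```bash
mkdir -p pics; ls
python3 - <<'E'
from bench import *
import cv2
s=get_state();print(s)
for n in("top","side"):
    c=capture(n);cv2.imwrite(f"pics/{n}0.png",c["image"][:,:,::-1]);print(n,c["camera_matrix"].tolist(),c["world_from_camera"].round(4).tolist())
E
```

```text
pics
{'t': 0.0, 'qpos': array([ 7.56333544e+01,  7.24129198e+00, -2.32575761e+00,  8.05211378e+01,
       -4.27548717e-04,  9.00003805e+01]), 'qd': array([0.0514095 , 0.05100943, 0.00900014, 0.03453852, 0.01576361,
       0.04532301]), 'joint_torque': array([ 2.10136997e-03, -4.35912573e+01,  3.52923882e+01,  1.71735138e-02,
        1.51255631e-04, -9.26693815e-06]), 'position': array([130.17334524, 508.21088576, 230.53340881]), 'eef_rot': array([-1.79911813e+02,  4.28133882e-04,  1.65632975e+02]), 'ft_force': array([-0.53118425, -0.19036308, -0.49756784]), 'torque': array([0.02514592, 0.02348728, 0.0024184 ]), 'width': 85.32669831323832}
top [[587.9860164385829, 0.0, 327.9997962069797], [0.0, 587.9860164385829, 235.83673657134764], [0.0, 0.0, 1.0]] [[-0.0634, -0.9757, 0.2096, 278.6612], [-0.998, 0.0624, -0.0113, 32.8096], [-0.0021, -0.2099, -0.9777, 1563.5485], [0.0, 0.0, 0.0, 1.0]]
side [[454.72708554542504, 0.0, 325.47088891307175], [0.0, 454.72708554542504, 242.7882504193038], [0.0, 0.0, 1.0]] [[0.9622, -0.178, 0.2062, 336.2947], [-0.2724, -0.6424, 0.7163, -797.345], [0.0049, -0.7454, -0.6666, 834.2032], [0.0, 0.0, 0.0, 1.0]]
```

View pics/top0.png

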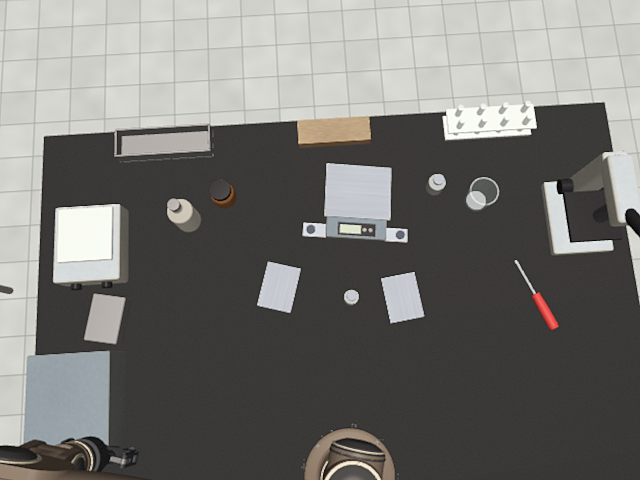

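View pics/side0.png

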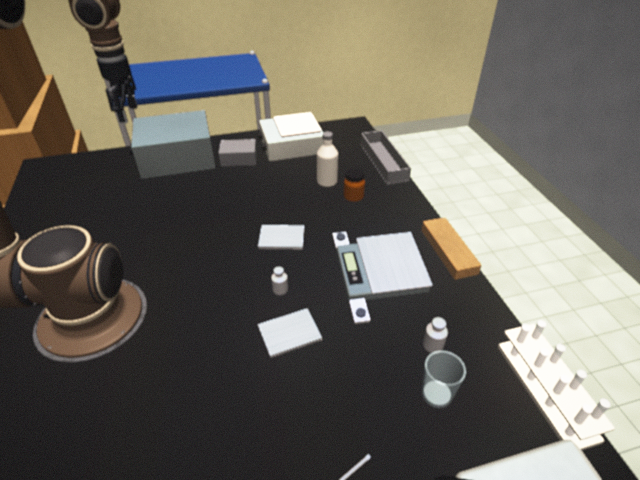

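The top view shows the shims at about (279,287) and (403,297), the weight at (351,297), the lugs and nuts at (311,230) and (400,235), and the housing at (357,228). The side view shows the nuts at (341,238) and (360,313). Next I'll measure these.

```bash
cat > h.py <<'E'
import numpy as np, cv2
from bench import *
def ray(c,p):
    K,T=c["camera_matrix"],c["world_from_camera"]
    d=T[:3,:3]@np.linalg.solve(K,[p[0],p[1],1.]); return T[:3,3],d
def plane(c,p,z):
    o,d=ray(c,p); return o+d*(z-o[2])/d[2]
def tri(c1,p1,c2,p2):
    o1,d1=ray(c1,p1);o2,d2=ray(c2,p2)
    a=np.linalg.lstsq(np.c_[d1,-d2],o2-o1,rcond=None)[0]
    A,B=o1+a[0]*d1,o2+a[1]*d2; return (A+B)/2,np.linalg.norm(A-B)
def proj(c,P):
    T=c["world_from_camera"];q=c["camera_matrix"]@(T[:3,:3].T@(np.asarray(P,float)-T[:3,3]));return q[:2]/q[2]
def blob(c,lo,hi,box,dark=False,amin=15):
    """contours of grey-level range lo..hi inside box x0,y0,x1,y1, in full-image pixels"""
    x0,y0,x1,y1=box;g=cv2.cvtColor(c["image"],cv2.COLOR_RGB2GRAY)[y0:y1,x0:x1]
    m=cv2.inRange(g,lo,hi);cs,_=cv2.findContours(m,cv2.RETR_LIST,cv2.CHAIN_APPROX_NONE)
    return sorted([k+np.array([[x0,y0]]) for k in cs if cv2.contourArea(k)>=amin],key=lambda k:-cv2.contourArea(k))
def shim(c,box,z=10,lo=110):
    k=blob(c,lo,255,box)[0]
    w=np.array([plane(c,p,z)[:2] for p in k[:,0]],np.float32)
    r=cv2.minAreaRect(w);b=cv2.boxPoints(r);e=[b[1]-b[0],b[2]-b[1]];e=max(e,key=np.linalg.norm)
    a=np.degrees(np.arctan2(e[1],e[0]));a=(a+90)%180-90
    return np.round(r[0],1),np.round(sorted(r[1]),1),round(float(a),1)
E
python3 - <<'E'
from h import *
t,s=capture("top"),capture("side")
print("A",shim(t,(240,250,315,325)),shim(s,(245,215,315,258)))
print("B",shim(t,(370,260,440,335)),shim(s,(245,300,335,365)))
for n,bt,bs in(("L",(302,221,322,240),(332,231,350,247)),("R",(391,226,410,245),(350,300,371,322))):
    q=[]
    for c,b in((t,bt),(s,bs)):
        k=blob(c,0,110,b,amin=8)
        k=[x for x in k if all(b[i]<x[:,0,i].min() and x[:,0,i].max()<b[i+2]-1 for i in(0,1))]
        m=cv2.moments(k[0]);q.append((m['m10']/m['m00'],m['m01']/m['m00']));print(n,q[-1],cv2.contourArea(k[0]))
    print(n,tri(t,q[0],s,q[1]),plane(t,q[0],42),plane(s,q[1],42))
k=blob(t,110,255,(320,155,400,222))[0]; r=cv2.minAreaRect(k);b=cv2.boxPoints(r);print("pan",[plane(t,p,64).round() for p in b])
k=blob(t,90,255,(335,280,368,315))[0];m=cv2.moments(k);print("weight top",plane(t,(m['m10']/m['m00'],m['m01']/m['m00']),55))
cv2.imwrite("pics/crop0.png",np.hstack([cv2.resize(t["image"][145:325,250:440],None,fx=2.1,fy=2.1,interpolation=2),cv2.resize(s["image"][215:361,250:440],None,fx=2.1,fy=2.59,interpolation=2)])[:,:,::-1])
E
```

```text
A (array([482.8, 154.3]), array([ 92. , 122.2]), -16.3) (array([481.3, 150. ]), array([101. , 123.9]), -16.2)
B (array([ 434.3, -170. ]), array([ 92.1, 121.8]), 7.6) (array([ 432.9, -173.6]), array([ 96.9, 123.2]), 7.3)
L (310.21596244131456, 228.96713615023472) 35.5Traceback (most recent call last):
  File "<stdin>", line 10, in <module>
IndexError: list index out of range
```

Run:
```python
from h import *
t,s=capture("top"),capture("side")
def dark(c,x,y,r=6):
    g=cv2.cvtColor(c["image"],cv2.COLOR_RGB2GRAY).astype(float);ys,xs=np.mgrid[y-r:y+r+1,x-r:x+r+1]
    w=np.clip(120-g[y-r:y+r+1,x-r:x+r+1],0,None);w[(xs-x)**2+(ys-y)**2>r*r]=0
    return ((xs*w).sum()/w.sum(),(ys*w).sum()/w.sum())
for n,a,b in(("L",(310,229),(341,238)),("R",(400,235),(360,313))):
    p,q=dark(t,*a),dark(s,*b);print(n,np.round(p,1),np.round(q,1),tri(t,p,s,q),plane(t,p,42),plane(s,q,42))
k=blob(t,110,255,(320,155,400,222))[0]; b=cv2.boxPoints(cv2.minAreaRect(k));print("pan",[plane(t,p,64).round() for p in b])
k=blob(t,90,255,(335,280,368,315))[0];m=cv2.moments(k);print("weight top",plane(t,(m['m10']/m['m00'],m['m01']/m['m00']),55))
cv2.imwrite("pics/crop0.png",np.hstack([cv2.resize(t["image"][145:325,250:440],None,fx=2.1,fy=2.1,interpolation=2),cv2.resize(s["image"][215:361,250:440],(399,378),interpolation=2)])[:,:,::-1])
```

```text
L [310.1 229.1] [340.3 236.7] (array([624.55718788,  61.49792777,  46.8748631 ]), np.float64(1.031153992413931)) [626.19543602  61.52827012  42.        ] [625.79842006  66.75600127  42.        ]
R [399.6 234.7] [360.3 312.7] (array([ 599.48672068, -176.73055209,   22.31049347]), np.float64(0.937263801490534)) [ 595.85702943 -174.12465284   42.        ] [ 592.62900621 -191.80112856   42.        ]
pan [array([641.,  25.,  64.]), array([800.,  11.,  64.]), array([ 784., -166.,   64.]), array([ 625., -149.,   64.])]
weight top [438.90494192 -33.27434885  55.        ]
```

View pics/crop0.png

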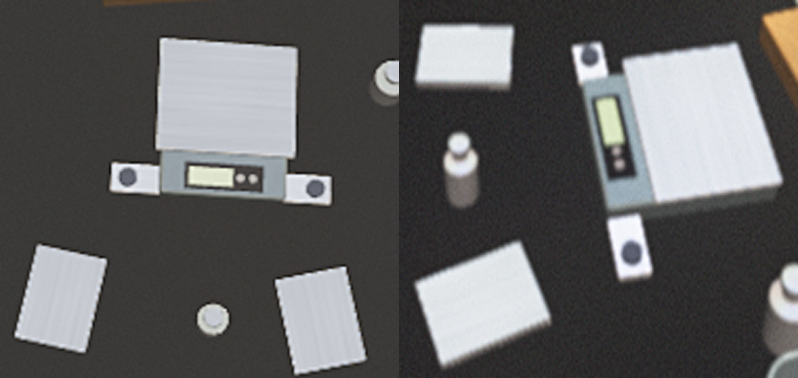

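The left nut triangulates about 24 mm higher than the right, so the left foot is up and shim A goes first. From the nuts, the keel is at about (690,-61) with yaw -5.7°; the pan centre agrees to 2 mm. That puts the left foot at about (623,66) and the right at about (599,-172).

I'll push shim A 45 mm sideways first with both fingers, then forward.

```bash
cat >> h.py <<'E'
def to(x,y,z,yaw=None):
    """report turn about tool z still needed and shift (cm) in tool axes after that turn"""
    from scipy.spatial.transform import Rotation as R
    s=get_state();r=s["eef_rot"];yaw=r[2] if yaw is None else yaw
    d=R.from_euler("xyz",[180,0,yaw],degrees=True).inv().apply(np.array([x,y,z])-s["position"])/10
    print("t",round(s["t"],2),"pos",s["position"].round(1),"rot",r.round(1),"F",s["ft_force"].round(1),"w",round(s["width"],1),"| turn z",round((r[2]-yaw+180)%360-180,1),"shift cm",d.round(2))
E
python3 -m creep '[{"offset":[0,0,0],"dr":[0,0,10.2],"grip":0.4},{"offset":[0,0,0],"dr":[0,0,10.2],"grip":0.4},{"offset":[0,0,0],"dr":[0,0,10.2],"grip":0.4},{"offset":[0,0,0],"dr":[0,0,10.2],"grip":0.4},{"offset":[0,0,0],"dr":[0,0,10.2],"grip":0.4},{"offset":[0,0,0],"dr":[0,0,10.2],"grip":0.4},{"offset":[0,0,0],"dr":[0,0,10.2],"grip":0.4},{"offset":[0,0,0],"dr":[0,0,10.2],"grip":0.4},{"offset":[0,0,0],"dr":[0,0,10.2],"grip":0.4}]' 40
python3 -c "
from h import *
to(504,227,60,73.7)"
```

```text
t: 1.42
position: [138.1, 506.3, 231.2]
eef_rot: [-179.6, 0.0, 74.5]
ft_force: [-0.2, -0.1, -0.1]
width: 33.8
t 1.43 pos [138.1 506.3 231.2] rot [-179.6    0.    74.5] F [-0.2 -0.1 -0.1] w 33.8 | turn z 0.8 shift cm [-16.54  42.95  17.12]
```

```bash
python3 -m creep '[{"offset":[-1.65,4.3,1.2],"dr":[0,0,0.8],"grip":0.4},{"offset":[-1.65,4.3,1.2],"dr":[0,0,0],"grip":0.4},{"offset":[-1.65,4.3,1.2],"dr":[0,0,0],"grip":0.4},{"offset":[-1.65,4.3,1.2],"dr":[0,0,0],"grip":0.4},{"offset":[-1.65,4.3,1.2],"dr":[0,0,0],"grip":0.4},{"offset":[-1.65,4.3,1.2],"dr":[0,0,0],"grip":0.4},{"offset":[-1.65,4.3,1.2],"dr":[0,0,0],"grip":0.4},{"offset":[-1.65,4.3,1.2],"dr":[0,0,0],"grip":0.4},{"offset":[-1.65,4.3,1.2],"dr":[0,0,0],"grip":0.4},{"offset":[-1.65,4.3,1.2],"dr":[0,0,0],"grip":0.4},{"offset":[0,0,0],"dr":[0,0,0],"grip":0.4}]'
python3 - <<'E'
from h import *
to(504,227,2,73.7)
c=capture("wrist");cv2.imwrite("pics/w1.png",c["image"][:,:,::-1])
E
```

```text
t: 2.8
position: [506.0, 226.2, 107.0]
eef_rot: [-179.6, 0.1, 73.5]
ft_force: [-1.0, -0.1, -0.4]
width: 34.2
t 2.8 pos [506.  226.2 107. ] rot [-1.796e+02  1.000e-01  7.350e+01] F [-1.  -0.1 -0.4] w 34.2 | turn z -0.2 shift cm [ 0.02 -0.21 10.5 ]
```

View pics/w1.png

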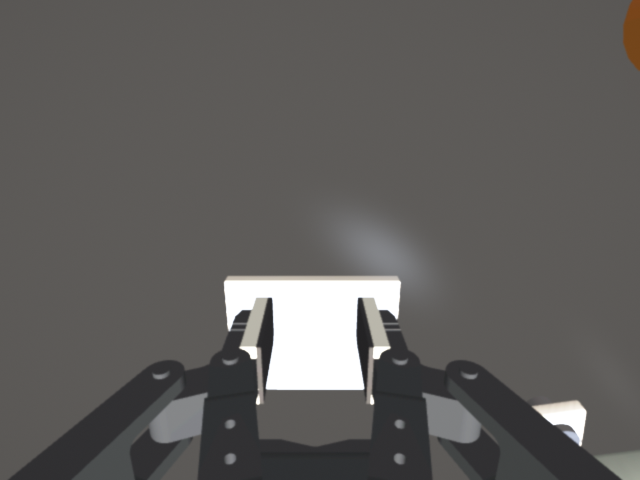

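The wrist view shows shim A's near long edge at row 280, parallel to the jaw axis, with the fingers centred on it. Next I'll lower and push sideways.

```bash
python3 -m creep '[{"offset":[0,0,2.5],"dr":[0,0,0],"grip":0.4},{"offset":[0,0,2.5],"dr":[0,0,0],"grip":0.4},{"offset":[0,0,2.5],"dr":[0,0,0],"grip":0.4},{"offset":[0,0,1],"dr":[0,0,0],"grip":0.4},{"offset":[0,0,1],"dr":[0,0,0],"grip":0.4},{"offset":[0,0,0.5],"dr":[0,0,0],"grip":0.4},{"offset":[0,0,0.3],"dr":[0,0,0],"grip":0.4},{"offset":[0,0,0],"dr":[0,0,0],"grip":0.4}]'
python3 - <<'E'
from h import *
a=np.radians(73.7);n=np.array([np.cos(a),np.sin(a)]);p=np.array([482.8,154.3])+11*n
to(*p,3,73.7)
E
```

```text
t: 3.85
position: [504.2, 228.5, 5.7]
eef_rot: [-179.6, -0.0, 73.7]
ft_force: [-0.2, -0.7, 0.5]
width: 34.5
t 3.85 pos [504.2 228.5   5.7] rot [-179.6   -0.    73.7] F [-0.2 -0.7  0.5] w 34.5 | turn z 0.0 shift cm [-6.62  0.03  0.27]
```

```bash
python3 -m creep '[{"offset":[0,0,0.3],"dr":[0,0,0],"grip":0.4},{"offset":[-0.6,0,0],"dr":[0,0,0],"grip":0.4},{"offset":[-0.6,0,0],"dr":[0,0,0],"grip":0.4},{"offset":[-0.6,0,0],"dr":[0,0,0],"grip":0.4},{"offset":[-0.6,0,0],"dr":[0,0,0],"grip":0.4},{"offset":[-0.6,0,0],"dr":[0,0,0],"grip":0.4},{"offset":[-0.6,0,0],"dr":[0,0,0],"grip":0.4},{"offset":[-0.6,0,0],"dr":[0,0,0],"grip":0.4},{"offset":[-0.6,0,0],"dr":[0,0,0],"grip":0.4},{"offset":[-0.6,0,0],"dr":[0,0,0],"grip":0.4},{"offset":[-0.6,0,0],"dr":[0,0,0],"grip":0.4},{"offset":[-0.4,0,0],"dr":[0,0,0],"grip":0.4}]'
python3 -m creep '[{"offset":[0.5,0,0],"dr":[0,0,0],"grip":0.4},{"offset":[1.5,0,-1],"dr":[0,0,0],"grip":0.4},{"offset":[0,0,-4],"dr":[0,0,0],"grip":0.4},{"offset":[0,0,-4],"dr":[0,0,0],"grip":0.4},{"offset":[0,0,0],"dr":[0,0,0],"grip":0.4}]'
python3 - <<'E'
from h import *
a=np.radians(-16.3);n=np.array([np.cos(a),np.sin(a)])
c=np.array([470.2,111.1])
t=capture("top");cv2.imwrite("pics/t2.png",cv2.resize(t["image"][150:480,200:440],None,fx=2,fy=2)[:,:,::-1])
to(*(c-95*n),60,-16.3)
E
```

```text
t: 5.35
position: [486.1, 166.7, 2.6]
eef_rot: [-179.6, -0.0, 73.7]
ft_force: [0.9, 2.6, 0.4]
width: 34.0
t: 5.98
position: [494.8, 187.9, 96.5]
eef_rot: [-179.9, -0.2, 73.8]
ft_force: [0.1, -0.8, 0.2]
width: 34.1
t 6.03 pos [493.7 187.4  94.5] rot [-1.798e+02 -1.000e-01  7.380e+01] F [ 0.1 -0.5 -0. ] w 34.3 | turn z 90.1 shift cm [-9.62  7.98  3.45]
```

View pics/t2.png

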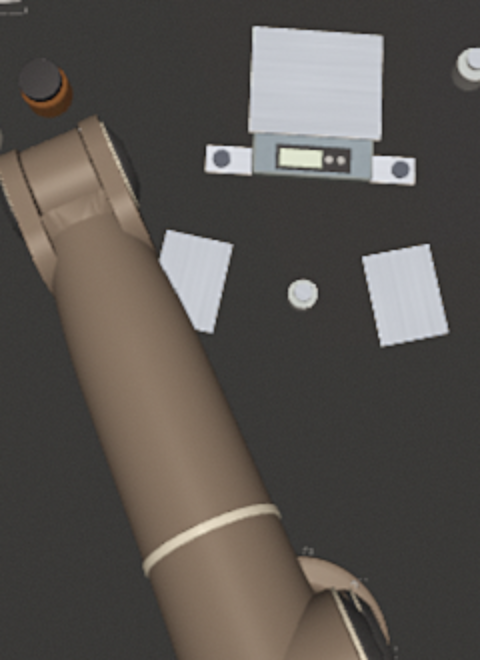

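The top view shows shim A moved right. Visible corners in the crop are (168,232), (232,244) and (213,332), and its orientation is essentially unchanged. The other things stand as before.

```bash
python3 -m creep '[{"offset":[0,0,0],"dr":[0,0,10],"grip":0.4},{"offset":[0,0,0],"dr":[0,0,10],"grip":0.4},{"offset":[0,0,0],"dr":[0,0,10],"grip":0.4},{"offset":[0,0,0],"dr":[0,0,10],"grip":0.4},{"offset":[0,0,0],"dr":[0,0,10],"grip":0.4},{"offset":[0,0,0],"dr":[0,0,10],"grip":0.4},{"offset":[0,0,0],"dr":[0,0,10],"grip":0.4},{"offset":[0,0,0],"dr":[0,0,10],"grip":0.4},{"offset":[0,0,0],"dr":[0,0,10],"grip":0.4},{"offset":[-4.8,4,1],"dr":[0,0,0],"grip":0.4},{"offset":[-4.8,4,1],"dr":[0,0,0],"grip":0.4},{"offset":[0,0,0],"dr":[0,0,0],"grip":0.4}]'
python3 - <<'E'
from h import *
t=capture("top")
P=[plane(t,p,10)[:2] for p in((284,266),(316,272),(306.5,316))]
c=(P[0]+P[2])/2;e=P[1]-P[2];a=np.degrees(np.arctan2(e[1],e[0]));print("shimA",c,a,np.linalg.norm(e))
s=capture("side");
for z in (10,):print(shim(s,(245,215,330,275)))
cv2.imwrite("pics/s3.png",s["image"][:,:,::-1])
n=np.array([np.cos(np.radians(a)),np.sin(np.radians(a))]);d=np.array([622.7,66])-c
print("along",d@n,"lat",d@[-n[1],n[0]])
to(*(c-88*n),3,a)
E
```

```text
t: 7.52
position: [407.4, -53.3, 64.7]
eef_rot: [-172.6, 2.8, -2.2]
ft_force: [1.2, 0.1, 0.0]
width: 34.1
shimA [468.70382483 111.1646399 ] -15.474138162583259 119.15095315007608
(array([496.6, 102.6]), array([67.9, 96.4]), 74.5)
along 160.46404374197934 lat -2.4407642148618223
t 7.62 pos [411.9 -52.5  66.4] rot [-172.6    2.4   -2. ] F [0.2 0.2 0.3] w 34.3 | turn z 13.4 shift cm [ -7.69 -17.29   6.34]
```

Run:
```python
from h import *
s=get_state();print(s["qpos"].round(1),s["qd"].round(1));to(400,100,60,-15.5)
```

```text
[-12.1   1.7 -29.8  62.2   6.9 169.8] [ 1.5  0.7  2.3 -0.1  0.  -0.1]
t 7.62 pos [411.9 -52.5  66.4] rot [-172.6    2.4   -2. ] F [0.2 0.2 0.3] w 34.3 | turn z 13.5 shift cm [ -5.22 -14.38   0.64]
```

View pics/s3.png

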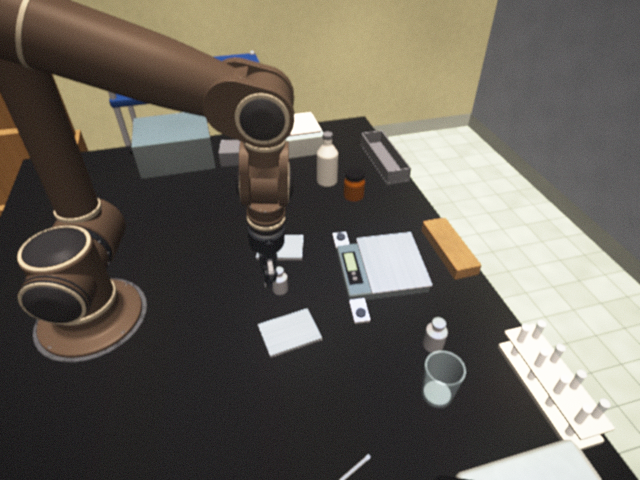

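The turn drove joint 6 to its limit (169.8°, since yaw = q1 − q6 + 180), so the tool drifted to (412,-52), next to the weight. The side view shows the weight still standing at (280,282), as before. I'll lift, level the tool and use the yaw half a turn away.

```bash
cat >> h.py <<'E'
def turnvec(yaw):
    from scipy.spatial.transform import Rotation as R
    r=R.from_euler("xyz",get_state()["eef_rot"],degrees=True);print("turnvec",(r.inv()*R.from_euler("xyz",[180,0,yaw],degrees=True)).as_rotvec(degrees=True).round(1))
E
python3 -m creep '[{"offset":[0,0,-3],"dr":[0,0,0],"grip":0.4},{"offset":[0,0,-3],"dr":[0,0,0],"grip":0.4},{"offset":[0,0,-3],"dr":[0,0,0],"grip":0.4},{"offset":[0,0,0],"dr":[0,0,0],"grip":0.4}]'
python3 -c "
from h import *
turnvec(5);to(385,134,100)"
```

```text
t: 8.12
position: [418.3, -63.9, 158.2]
eef_rot: [-172.7, 2.1, -1.9]
ft_force: [0.6, 0.1, -0.1]
width: 34.4
turnvec [-7.5  1.7 -7. ]
t 8.12 pos [418.3 -63.9 158.2] rot [-172.7    2.1   -1.9] F [ 0.6  0.1 -0.1] w 34.4 | turn z 0.0 shift cm [ -3.97 -19.67   5.82]
```

```bash
python3 -m creep '[{"offset":[0,0,0],"dr":[-7.5,1.7,-7],"grip":0.4},{"offset":[0,0,0],"dr":[0,0,-10.5],"grip":0.4},{"offset":[0,0,0],"dr":[0,0,-10.5],"grip":0.4},{"offset":[0,0,0],"dr":[0,0,-10.5],"grip":0.4},{"offset":[0,0,0],"dr":[0,0,-10.5],"grip":0.4},{"offset":[0,0,0],"dr":[0,0,-10.5],"grip":0.4},{"offset":[0,0,0],"dr":[0,0,-10.5],"grip":0.4},{"offset":[0,0,0],"dr":[0,0,-10.5],"grip":0.4},{"offset":[0,0,0],"dr":[0,0,-10.5],"grip":0.4},{"offset":[0,0,0],"dr":[0,0,-10.5],"grip":0.4},{"offset":[0,0,0],"dr":[0,0,-10.5],"grip":0.4}]'
python3 -c "
from h import *
turnvec(164.5);to(383.9,134.6,60,164.5)"
```

```text
t: 9.5
position: [415.9, -63.3, 155.0]
eef_rot: [-179.7, -0.1, 110.3]
ft_force: [0.8, -0.6, -0.0]
width: 34.2
turnvec [ -0.2  -0.3 -54.2]
t 9.5 pos [415.9 -63.3 155. ] rot [-1.797e+02 -1.000e-01  1.103e+02] F [ 0.8 -0.6 -0. ] w 34.2 | turn z -54.2 shift cm [ 8.37 18.22  9.5 ]
```

```bash
python3 -m creep '[{"offset":[0,0,0],"dr":[0,0,-9],"grip":0.4},{"offset":[0,0,0],"dr":[0,0,-9],"grip":0.4},{"offset":[0,0,0],"dr":[0,0,-9],"grip":0.4},{"offset":[0,0,0],"dr":[0,0,-9],"grip":0.4},{"offset":[0,0,0],"dr":[0,0,-9],"grip":0.4},{"offset":[0,0,0],"dr":[0,0,-9.2],"grip":0.4},{"offset":[2,4.5,0],"dr":[0,0,0],"grip":0.4},{"offset":[2,4.5,0],"dr":[0,0,0],"grip":0.4},{"offset":[2.2,4.6,1.5],"dr":[0,0,0],"grip":0.4},{"offset":[2.2,4.6,3],"dr":[0,0,0],"grip":0.4},{"offset":[0,0,3],"dr":[0,0,0],"grip":0.4},{"offset":[0,0,0],"dr":[0,0,0],"grip":0.4}]'
python3 - <<'E'
from h import *
turnvec(164.5);to(383.9,134.6,3,164.5)
s,t=capture("side"),capture("top")
k=blob(t,90,255,(335,280,368,315))
if k: m=cv2.moments(k[0]);print("weight top",plane(t,(m['m10']/m['m00'],m['m01']/m['m00']),55))
cv2.imwrite("pics/c4.png",np.hstack([t["image"][150:450,200:440],s["image"][150:450,180:440]])[:,:,::-1])
E
```

```text
t: 11.0
position: [382.1, 134.6, 78.7]
eef_rot: [-179.8, -0.5, 164.3]
ft_force: [-0.3, -0.5, 0.3]
width: 34.3
turnvec [-0.2 -0.5 -0.2]
t 11.0 pos [382.1 134.6  78.7] rot [-179.8   -0.5  164.3] F [-0.3 -0.5  0.3] w 34.3 | turn z -0.2 shift cm [-0.17  0.05  7.57]
weight top [438.90494192 -33.27434885  55.        ]
```

View pics/c4.png

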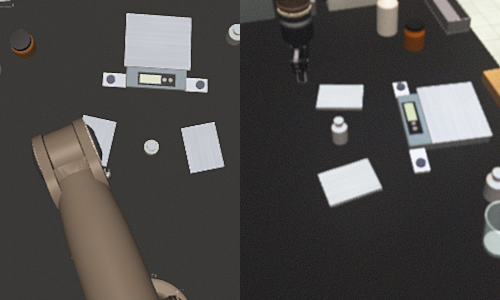

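The weight is exactly where it was, and the gripper is behind shim A. Next I'll descend and push forward.

```bash
python3 -m creep '[{"offset":[0,0,2.5],"dr":[0,0.5,0],"grip":0.4},{"offset":[-0.2,0,2.5],"dr":[0,0,0],"grip":0.4},{"offset":[0,0,1.5],"dr":[0,0,0],"grip":0.4},{"offset":[0,0,0.7],"dr":[0,0,0],"grip":0.4},{"offset":[0,0,0.4],"dr":[0,0,0],"grip":0.4},{"offset":[-0.75,0,0],"dr":[0,0,0],"grip":0.4},{"offset":[-0.75,0,0],"dr":[0,0,0],"grip":0.4},{"offset":[-0.75,0,0],"dr":[0,0,0],"grip":0.4},{"offset":[-0.75,0,0],"dr":[0,0,0],"grip":0.4},{"offset":[-0.75,0,0],"dr":[0,0,0],"grip":0.4},{"offset":[-0.75,0,0],"dr":[0,0,0],"grip":0.4}]'
python3 -c "
from h import *
to(554.3,84.9,3,164.5)"
```

```text
t: 12.48
position: [429.0, 121.0, 4.7]
eef_rot: [-180.0, -0.8, 164.1]
ft_force: [-2.6, 0.9, 2.0]
width: 34.3
t 12.47 pos [429.  121.    4.7] rot [-180.    -0.8  164.1] F [-2.6  0.9  2. ] w 34.3 | turn z -0.4 shift cm [-13.04  -0.13   0.17]
```

```bash
python3 -m creep '[{"offset":[-0.85,0,0],"dr":[0,0.5,-0.4],"grip":0.4},{"offset":[-0.85,0,0],"dr":[0,0,0],"grip":0.4},{"offset":[-0.85,0,0],"dr":[0,0,0],"grip":0.4},{"offset":[-0.85,0,0],"dr":[0,0,0],"grip":0.4},{"offset":[-0.85,0,0],"dr":[0,0,0],"grip":0.4},{"offset":[-0.85,0,0],"dr":[0,0,0],"grip":0.4},{"offset":[-0.85,0,0],"dr":[0,0,0],"grip":0.4},{"offset":[-0.85,0,0],"dr":[0,0,0],"grip":0.4},{"offset":[-0.85,0,0],"dr":[0,0,0],"grip":0.4},{"offset":[-0.85,0,0],"dr":[0,0,0],"grip":0.4},{"offset":[-0.85,0,0],"dr":[0,0,0],"grip":0.4}]'
python3 -c "
from h import *
to(554.3,84.9,3,164.5)"
```

```text
t: 13.85
position: [519.2, 96.0, 2.7]
eef_rot: [-180.0, -1.2, 164.5]
ft_force: [-3.2, 1.0, 2.5]
width: 34.0
t 13.85 pos [519.2  96.    2.7] rot [-180.    -1.2  164.5] F [-3.2  1.   2.5] w 34.0 | turn z 0.0 shift cm [-3.68 -0.13 -0.03]
```

```bash
python3 -m creep '[{"offset":[-0.75,0,0],"dr":[0,0,0],"grip":0.4},{"offset":[-0.75,0,0],"dr":[0,0,0],"grip":0.4},{"offset":[-0.75,0,0],"dr":[0,0,0],"grip":0.4},{"offset":[-0.75,0,0],"dr":[0,0,0],"grip":0.4},{"offset":[-0.6,0,0],"dr":[0,0,0],"grip":0.4},{"offset":[0,0,0],"dr":[0,0,0],"grip":0.4}]'
python3 -m creep '[{"offset":[1,0,0],"dr":[0,0,0],"grip":0.4},{"offset":[2,0,-1],"dr":[0,0,0],"grip":0.4},{"offset":[0,0,-4],"dr":[0,0,0],"grip":0.2},{"offset":[0,0,-4],"dr":[0,0,0],"grip":0},{"offset":[0,0,0],"dr":[0,0,0],"grip":0}]'
python3 - <<'E'
from h import *
turnvec(164.5);to(622.5,62,75,174.3)
s,t=capture("side"),capture("top")
cv2.imwrite("pics/c5.png",np.hstack([cv2.resize(t["image"][150:330,240:440],None,fx=2,fy=2),cv2.resize(s["image"][190:370,240:440],None,fx=2,fy=2)])[:,:,::-1])
E
```

```text
t: 14.6
position: [554.3, 86.3, 1.9]
eef_rot: [-180.0, -1.2, 164.5]
ft_force: [0.1, 0.2, -0.1]
width: 34.0
t: 15.22
position: [528.0, 94.6, 96.0]
eef_rot: [179.9, -0.9, 164.5]
ft_force: [1.0, -0.4, -1.3]
width: 0.2
turnvec [ 0.1 -0.9  0. ]
t 15.22 pos [528.   94.6  96. ] rot [179.9  -0.9 164.5] F [ 1.  -0.4 -1.3] w 0.2 | turn z -9.8 shift cm [-9.73 -2.31  2.1 ]
```

View pics/c5.png

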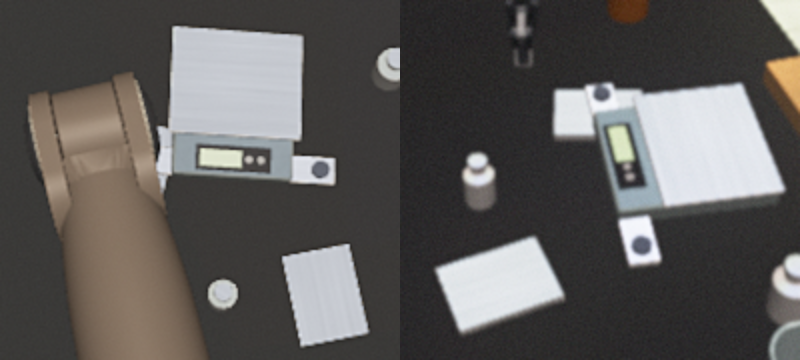

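The side crop shows shim A under the left lug. Its front edge is at column 555 (rows 90–138), its far-left edge runs to (640,92), and the nut is at (602,94). I'll check that geometry and line up over the left nut.

```bash
python3 - <<'E'
from h import *
s=capture("side")
P=[plane(s,(240+(u-400)/2,190+v/2),10)[:2] for u,v in((556,91),(640,92),(555,136))]
print([p.round(1) for p in P]); ex=P[1]-P[0];print(np.linalg.norm(ex),np.degrees(np.arctan2(ex[1],ex[0])))
ex/=np.linalg.norm(ex);d=np.array([622.7,66])-P[0];print("foot from front-left corner: along",d@ex,"lat",d@[-ex[1],ex[0]])
E
python3 -m creep '[{"offset":[-2,-0.5,0],"dr":[0,0,-2.4],"grip":0},{"offset":[-2,-0.5,0],"dr":[0,0,-2.4],"grip":0},{"offset":[-2,-0.5,0],"dr":[0,0,-2.5],"grip":0},{"offset":[-2,-0.5,0],"dr":[0,0.9,-2.5],"grip":0},{"offset":[-1.7,-0.3,0],"dr":[0,0,0],"grip":0},{"offset":[0,0,0],"dr":[0,0,0],"grip":0}]'
python3 -c "
from h import *
to(622.3,62,62,174.3)"
```

```text
[array([579.6, 123.1]), array([691.,  90.]), array([554.8,  36.4])]
116.23183957524182 -16.52181053683776
foot from front-left corner: along 57.565650687790196 lat -42.43233572702148
t: 16.12
position: [616.8, 53.1, 88.0]
eef_rot: [179.8, -2.3, 174.3]
ft_force: [-1.1, -0.4, -1.0]
width: -0.3
t 16.12 pos [616.8  53.1  88. ] rot [179.8  -2.3 174.3] F [-1.1 -0.4 -1. ] w -0.3 | turn z -0.0 shift cm [-0.46  0.94  2.6 ]
```

```bash
python3 -m creep '[{"offset":[-0.45,0.9,0],"dr":[0,-2.3,0],"grip":0},{"offset":[0,0,1],"dr":[0,0,0],"grip":0},{"offset":[0,0,1],"dr":[0,0,0],"grip":0},{"offset":[0,0,0.5],"dr":[0,0,0],"grip":0},{"offset":[0,0,0],"dr":[0,0,0],"grip":0}]'
python3 -c "
from h import *
turnvec(174.3);to(622.4,63,40,174.3)"
```

```text
t: 16.75
position: [622.0, 61.9, 64.2]
eef_rot: [179.8, 0.1, 174.3]
ft_force: [1.7, 0.4, -0.3]
width: -0.1
turnvec [ 0.2  0.1 -0. ]
t 16.75 pos [622.   61.9  64.2] rot [1.798e+02 1.000e-01 1.743e+02] F [ 1.7  0.4 -0.3] w -0.1 | turn z -0.0 shift cm [-0.03  0.12  2.42]
```

```bash
python3 -m creep '[{"offset":[0,0.1,0.4],"dr":[0,0,0],"grip":0},{"offset":[0,0,0.3],"dr":[0,0,0],"grip":0},{"offset":[0,0,0.25],"dr":[0,0,0],"grip":0},{"offset":[0,0,0.25],"dr":[0,0,0],"grip":0},{"offset":[0,0.05,0.25],"dr":[0,0,0],"grip":0},{"offset":[0,0.05,0.25],"dr":[0,0,0],"grip":0},{"offset":[0,0.05,0.2],"dr":[0,0,0],"grip":0}]'
python3 -m creep '[{"offset":[0,0.05,0.15],"dr":[0,0,0],"grip":0},{"offset":[0,0.05,0.15],"dr":[0,0,0],"grip":0},{"offset":[0,0.05,0.1],"dr":[0,0,0],"grip":0},{"offset":[0,0,0],"dr":[0,0,0],"grip":0}]'
```

```text
t: 17.62
position: [622.8, 64.6, 45.8]
eef_rot: [179.8, 0.2, 174.3]
ft_force: [-0.6, 0.4, 0.3]
width: -0.0
t: 18.12
position: [622.8, 66.1, 41.8]
eef_rot: [179.8, 0.1, 174.3]
ft_force: [-1.2, -0.5, 0.5]
width: -0.0
```

```bash
python3 -m creep '[{"offset":[0,0,0.1],"dr":[0,0,0],"grip":0},{"offset":[0,0,0.1],"dr":[0,0,0],"grip":0},{"offset":[0,0,0.05],"dr":[0,0,0],"grip":0},{"offset":[0,0,0],"dr":[0,0,0],"grip":0},{"offset":[0,0,0],"dr":[0,0,0],"grip":0}]'
python3 - <<'E'
from h import *
s,t=capture("side"),capture("top")
cv2.imwrite("pics/c6.png",np.hstack([cv2.resize(t["image"][150:330,240:440],None,fx=2,fy=2),cv2.resize(s["image"][190:370,240:440],None,fx=2,fy=2)])[:,:,::-1])
def dark(c,x,y,r=6):
    g=cv2.cvtColor(c["image"],cv2.COLOR_RGB2GRAY).astype(float);ys,xs=np.mgrid[y-r:y+r+1,x-r:x+r+1]
    w=np.clip(120-g[y-r:y+r+1,x-r:x+r+1],0,None);w[(xs-x)**2+(ys-y)**2>r*r]=0
    return ((xs*w).sum()/w.sum(),(ys*w).sum()/w.sum())
p,q=dark(t,400,234),dark(s,360,311);print(p,q,tri(t,p,s,q))
E
```

```text
t: 18.75
position: [623.1, 66.1, 40.2]
eef_rot: [179.8, 0.2, 174.3]
ft_force: [-2.9, -0.5, 5.6]
width: -0.5
(np.float64(398.8224740321058), np.float64(233.56279508970727)) (np.float64(360.2325581395349), np.float64(308.2055813953488)) (array([ 599.999049  , -173.30046275,   33.96938751]), np.float64(1.4403604308700706))
```

The right nut rose about 12 mm, the tool sits at z = 40 mm and the load is 5.6 N, so the left foot is down on its shim. Next I'll lift off and go behind shim B, opening the fingers to 0.4.

```bash
python3 -m creep '[{"offset":[0,0,-1],"dr":[0,0,0],"grip":0},{"offset":[0,0,-4],"dr":[0,0,0],"grip":0},{"offset":[0,0,-5],"dr":[0,0,0],"grip":0},{"offset":[0,0,0],"dr":[0,0,-6.6],"grip":0.4},{"offset":[0,0,0],"dr":[0,0,-6.7],"grip":0.4},{"offset":[0,0,0],"dr":[0,0,0],"grip":0.4}]'
python3 -c "
from h import *
turnvec(187.6);to(345,-182,60,187.6)"
```

```text
t: 19.6
position: [622.8, 65.8, 139.9]
eef_rot: [179.9, 0.2, -172.5]
ft_force: [0.2, -0.4, -0.5]
width: 34.2
turnvec [ 0.1  0.2 -0.1]
t 19.6 pos [622.8  65.8 139.9] rot [ 179.9    0.2 -172.5] F [ 0.2 -0.4 -0.5] w 34.2 | turn z -0.1 shift cm [ 30.81 -20.89   7.99]
```

```bash
python3 -m creep '[{"offset":[3.85,-2.6,0],"dr":[0,0,0],"grip":0.4},{"offset":[3.85,-2.6,0],"dr":[0,0,0],"grip":0.4},{"offset":[3.85,-2.6,0],"dr":[0,0,0],"grip":0.4},{"offset":[3.85,-2.6,0],"dr":[0,0,0],"grip":0.4},{"offset":[3.85,-2.6,0],"dr":[0,0,0],"grip":0.4},{"offset":[3.85,-2.6,0],"dr":[0,0,0],"grip":0.4},{"offset":[3.85,-2.6,0],"dr":[0,0,0],"grip":0.4},{"offset":[3.85,-2.6,0],"dr":[0,0,0],"grip":0.4},{"offset":[0,0,3],"dr":[0,0,0],"grip":0.4},{"offset":[0,0,3],"dr":[0,0,0],"grip":0.4},{"offset":[0,0,0],"dr":[0,0,0],"grip":0.4}]'
python3 - <<'E'
from h import *
turnvec(187.6);to(345,-182,3,187.6)
t,s=capture("top"),capture("side")
print(shim(t,(370,260,440,335)),"|",shim(s,(245,300,335,365)))
cv2.imwrite("pics/c7.png",np.hstack([cv2.resize(t["image"][150:330,240:440],None,fx=2,fy=2),cv2.resize(s["image"][190:370,240:440],None,fx=2,fy=2)])[:,:,::-1])
E
```

```text
t: 20.98
position: [343.5, -180.3, 76.4]
eef_rot: [179.7, 0.0, -172.5]
ft_force: [-0.5, -0.6, -0.5]
width: 34.2
turnvec [ 0.3  0.  -0.1]
t 20.98 pos [ 343.5 -180.3   76.4] rot [ 179.7    0.  -172.5] F [-0.5 -0.6 -0.5] w 34.2 | turn z -0.1 shift cm [-0.13 -0.19  7.34]
(array([ 434.3, -170. ]), array([ 92.1, 121.8]), 7.5) | (array([ 432.9, -173.6]), array([ 96.8, 123.2]), 7.3)
```

View pics/c7.png

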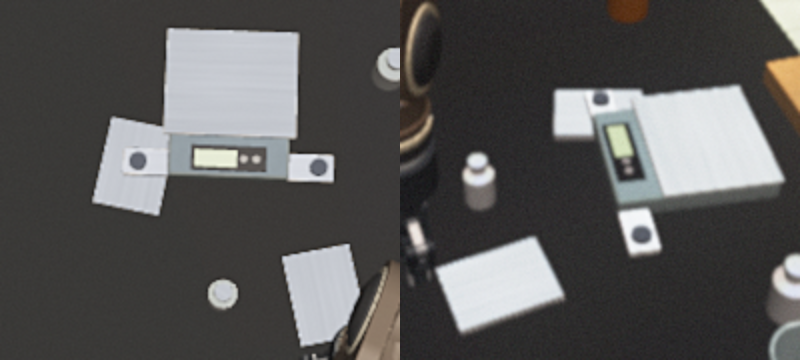

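The top view shows the left foot over the middle of shim A. Shim B is still at (434,-170), yaw 7.5°, and the weight at crop (223,294) is untouched. I'll push B along a gentle right-hand arc that brings its centre under the right foot.

```bash
python3 -m creep '[{"offset":[0,-0.2,2.5],"dr":[0,0,0],"grip":0.4},{"offset":[-0.1,0,2.5],"dr":[0,0,0],"grip":0.4},{"offset":[0,0,1.3],"dr":[0,0,0],"grip":0.4},{"offset":[0,0,0.6],"dr":[0,0,0],"grip":0.4},{"offset":[0,0,0.4],"dr":[0,0,0],"grip":0.4},{"offset":[-0.7,0,0],"dr":[0,0,0],"grip":0.4},{"offset":[-0.6,0,0],"dr":[0,0,0],"grip":0.4},{"offset":[-0.4,0,0],"dr":[0,0,0],"grip":0.4},{"offset":[0,0,0],"dr":[0,0,0],"grip":0.4}]'
python3 -c "
from h import *
turnvec(187.5);to(434.3-70.4,-170-9.3,3,187.5)"
```

```text
t: 22.2
position: [363.9, -180.3, 5.1]
eef_rot: [179.9, 0.2, -172.4]
ft_force: [0.0, 0.4, -0.9]
width: 34.3
turnvec [0.1 0.2 0.1]
t 22.2 pos [ 363.9 -180.3    5.1] rot [ 179.9    0.2 -172.4] F [ 0.   0.4 -0.9] w 34.3 | turn z 0.1 shift cm [-0.01  0.1   0.21]
```

```bash
python3 -m creep '[{"offset":[-0.75,0.1,0.2],"dr":[0,0,0.76],"grip":0.4},{"offset":[-0.75,0.1,0],"dr":[0,0,0.76],"grip":0.4},{"offset":[-0.75,0.1,0],"dr":[0,0,0.76],"grip":0.4},{"offset":[-0.75,0.1,0],"dr":[0,0,0.76],"grip":0.4},{"offset":[-0.75,0.1,0],"dr":[0,0,0.76],"grip":0.4},{"offset":[-0.75,0.1,0],"dr":[0,0,0.76],"grip":0.4},{"offset":[-0.75,0.1,0],"dr":[0,0,0.76],"grip":0.4},{"offset":[-0.75,0.1,0],"dr":[0,0,0.76],"grip":0.4},{"offset":[-0.75,0.1,0],"dr":[0,0,0.76],"grip":0.4},{"offset":[-0.75,0.1,0],"dr":[0,0,0.76],"grip":0.4},{"offset":[0,0,0],"dr":[0,0,0],"grip":0.4}]'
python3 - <<'E'
from h import *
turnvec(170.8);to(528.6,-161,3,170.8)
t=capture("top");s=capture("side");print(shim(t,(370,238,440,325)),shim(s,(265,270,345,360)))
E
```

```text
t: 23.58
position: [438.4, -164.9, 3.4]
eef_rot: [179.8, 0.2, -180.0]
ft_force: [0.8, 0.5, -0.5]
width: 34.0
turnvec [0.2 0.2 9.2]
t 23.57 pos [ 438.4 -164.9    3.4] rot [ 179.8    0.2 -180. ] F [ 0.8  0.5 -0.5] w 34.0 | turn z 9.2 shift cm [-8.84  1.83  0.04]
(array([ 503.7, -220.4]), array([108.9, 138.7]), -5.9) (array([ 509.3, -167.6]), array([ 96.9, 123.3]), -0.2)
```

Shim B is tracking the tool, at about (510,-165), yaw 0. I'll continue the arc.

```bash
python3 -m creep '[{"offset":[-0.75,0.1,0],"dr":[0,0,0.8],"grip":0.4},{"offset":[-0.75,0.1,0],"dr":[0,0,0.8],"grip":0.4},{"offset":[-0.75,0.1,0],"dr":[0,0,0.8],"grip":0.4},{"offset":[-0.75,0.1,0],"dr":[0,0,0.8],"grip":0.4},{"offset":[-0.75,0.1,0],"dr":[0,0,0.8],"grip":0.4},{"offset":[-0.75,0.1,0],"dr":[0,0,0.8],"grip":0.4},{"offset":[0,0,0],"dr":[0,0,0],"grip":0.4}]'
python3 -c "
from h import *
to(528.6,-161,3,170.8)"
```

```text
t: 24.55
position: [483.7, -160.5, 3.5]
eef_rot: [179.8, 0.2, 175.2]
ft_force: [0.0, 0.4, 0.2]
width: 34.0
t 24.55 pos [ 483.7 -160.5    3.5] rot [179.8   0.2 175.2] F [0.  0.4 0.2] w 34.0 | turn z 4.4 shift cm [-4.44  0.67  0.05]
```

```bash
python3 -m creep '[{"offset":[-0.75,0.1,0],"dr":[0,0,0.75],"grip":0.4},{"offset":[-0.75,0.1,0],"dr":[0,0,0.75],"grip":0.4},{"offset":[-0.75,0.1,0],"dr":[0,0,0.75],"grip":0.4},{"offset":[-0.75,0.1,0],"dr":[0,0,0.75],"grip":0.4},{"offset":[-0.75,0.1,0],"dr":[0,0,0.75],"grip":0.4},{"offset":[-0.75,0.1,0],"dr":[0,0,0.75],"grip":0.4},{"offset":[0,0,0],"dr":[0,0,0],"grip":0.4}]'
python3 -m creep '[{"offset":[1,0,0],"dr":[0,0,0],"grip":0.4},{"offset":[2,0,-1],"dr":[0,0,0],"grip":0.4},{"offset":[3,0,-5],"dr":[0,0,0],"grip":0.4},{"offset":[5,0,-5],"dr":[0,0,0],"grip":0.4},{"offset":[5,0,-5],"dr":[0,0,0],"grip":0.4},{"offset":[5,0,0],"dr":[0,0,0],"grip":0.4},{"offset":[5,0,0],"dr":[0,0,0],"grip":0.4},{"offset":[0,0,0],"dr":[0,0,0],"grip":0.4}]'
python3 - <<'E'
from h import *
t,s=capture("top"),capture("side")
cv2.imwrite("pics/c8.png",np.hstack([cv2.resize(t["image"][150:330,240:440],None,fx=2,fy=2),cv2.resize(s["image"][190:370,240:440],None,fx=2,fy=2)])[:,:,::-1])
E
```

```text
t: 25.42
position: [529.0, -159.8, 3.7]
eef_rot: [179.8, 0.2, 170.7]
ft_force: [-0.6, 0.6, 0.6]
width: 34.5
t: 26.42
position: [279.3, -119.2, 151.3]
eef_rot: [179.8, 0.2, 170.6]
ft_force: [0.4, -0.3, 0.3]
width: 34.3
```

View pics/c8.png

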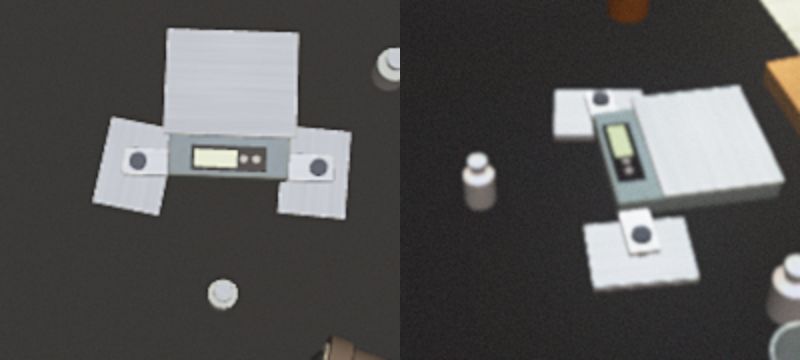

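Both shims lie under their feet: right nut at crop (318,167) with B's corners at (351,131), (345,219) and (278,214), and left nut at (138,161) with A around it. I'll do a numeric check and a look for changes elsewhere, then hand in.

Run:
```python
from h import *
t=capture("top")
f=lambda u,v,z=10:plane(t,(240+u/2,150+v/2),z)[:2]
for n,rr,fr,fl,foot in(("B",(351,131),(345,219),(278,214),(598.7,-172.4)),):
    a,b,c=f(*rr),f(*fr),f(*fl);ex=(a-b)/np.linalg.norm(a-b);d=np.array(foot)-(a+c)/2;print(n,"foot rel. shim centre",(d@ex).round(1),(d@[-ex[1],ex[0]]).round(1))
a,b,c=f(112,118),f(94,203),f(159,214);ex=(a-b)/np.linalg.norm(a-b);d=np.array((622.7,66))-(a+b)/2;print("A foot from left-edge midpoint",(d@ex).round(1),(d@[-ex[1],ex[0]]).round(1))
o=cv2.imread("pics/top0.png")[:,:,::-1];df=np.abs(o.astype(int)-t["image"]).max(2)
k,_=cv2.findContours((cv2.blur(df.astype(np.uint8),(3,3))>30).astype(np.uint8),cv2.RETR_EXTERNAL,2)
print("changed boxes",[cv2.boundingRect(x) for x in k if cv2.contourArea(x)>12])
print(get_state()["t"]);sign_off()
```

```text
B foot rel. shim centre -0.3 -0.3
A foot from left-edge midpoint 0.8 -47.7
changed boxes [(350, 468, 9, 12), (331, 453, 5, 10), (0, 436, 126, 44), (369, 348, 15, 12), (268, 271, 195, 209), (256, 261, 46, 53), (358, 224, 18, 14), (335, 222, 9, 14), (373, 165, 44, 96), (285, 162, 64, 97)]
26.575
the job is handed in; nothing more can be done
```

The job is done and handed in at 26.6 s: both shims are under the scale's feet. I pushed shim A under the raised left foot, pressed the left nut down gently until that foot rested on it, then pushed shim B under the right foot.

**Last checks**
- **Shims:** the right foot is within about 1 mm of shim B's centre, and the left foot within about 3 mm of shim A's centre.
- **Left foot down:** the tool read about 40 mm high and 5.6 N, which fits the foot resting on its shim. The right nut rose about 12 mm, where 14 was expected; that is within the camera error.
- **Level:** I did not press the scale afterwards to test that it no longer rocks.
- **Other things:** comparing top views from before and after, changes show only at the scale, the shims and the robot. The weight was in the same place when measured partway through and looked the same in the last picture.

**One slip:** an early wrist turn ran joint 6 close to its limit and swung the tool close to the small weight. The weight was not moved, and I lifted off and used the opposite wrist angle.

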